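Raise a telescopic light mast from under its lamp and hold it up

ROBOT

A 6-joint arm with a two-finger parallel gripper is mounted at the origin on the work surface. World frame = base frame: x ahead of the robot, y to its left, z up, the work surface at z = 0. Lengths are in mm, angles in rad, forces in N, time in s.
With the tool pointing down it reaches from about 300 to 850 mm from the base axis. Payload 4.2 kg.
Tool frame: the origin (TCP) lies midway between the tips of the shut fingers; the grasp point (between the pads) lies 19 mm behind it; z points along the fingers, x is the direction in which the jaws open and shut, and the axes are right-handed (so a half turn about z gives the same grasp; the last joint's range is limited). The gripper opens to 91 mm and grips with 3 to 60 N. Pads are 32 mm wide; open, the fingers measure 118 mm over their backs; the gripper's body (76 mm by 178 mm) begins 60 mm behind the grasp point.
Start: joints at [-1.185, 0.32, 1.565, -0, 1.257, -0.02], TCP at [226.988, -528.318, 213.976] pointing down, gripper open.
Joint ranges: [-3.11, 3.11], [-0.84, 2.01], [0.21, 2.61], [-1.34, 4.49], [0.05, 2.63], [-2.56, 2.56]. Speed limits (rad/s): [2.57, 2.57, 3.14, 3.14, 3.14, 3.14].

INTERFACE

Orientations are given as a rotation vector (axis times angle).
In Python, from bench import manip, vision, finder gives the robot as it stands.
- The arm moves only by the tool step_arm, never from a script. Its arguments are lists of equal length, an entry for each row: "twist": the turn, a rotation vector about the tool's x, y, z in degrees, a list of three; "offset": the shift along the tool's x, y, z in cm, a list of three; "hand": the finger opening in cm, from 0 to 9.12. In form: {"twist": [[wx, wy, wz], ...], "offset": [[tx, ty, tz], ...], "hand": [hand, ...]}. A call has 1 to 10 rows; each row is the pose to reach, as a shift and turn from the pose commanded when the call began, along the tool's axes at that moment; what a row does not reach only later rows make up. A row lasts 1/8 s, in which the tool goes at most 62.5 mm and 10.7 degrees, less where a joint would pass 70% of its speed; a pose out of reach is approached as far as the arm can. A call with a gripper value outside its range is refused whole. The fingers move at their own pace and stop on an object; the grip force is fixed at half the most. Time passes only in rows, so rows that repeat a pose let the fingers close. It gives the time, the measured TCP pose, the force and the opening at its end, in the units of the state.
- manip.sense(): the state, without advancing time (a new reading comes with each control period).
- vision.snapshot(name): name is "scene" or "top" or "wrist"; returns (picture, depth): 400x640x3 uint8, red, green, blue; 400x640 float32, mm along the optical axis (not along the pixel's ray), 0 where there is no reading.
- vision.get_calibration(name): a dict with "intrinsics" (3x3 intrinsics, pixels), "camera_from_world" (4x4, takes a point from world to camera coordinates). Camera axes: x right, y down, z forward; pixel columns grow to the right and rows downward; lengths in mm; the calibration is good to about 2 mm. A picture is of the moment at which its call begins: read the wrist's pose just before it. get_calibration takes no time and is no camera call; for the wrist camera it gives the pose at the moment of the call.
- manip.hand_in(): hands the job in, once; it reports no verdict.
Trained networks look in the newest picture that a camera, given by its name, has taken for a name from the list of things; names that differ only in an ending like _2 or _b are one class to them, and where a whole thing is asked for, a point or a joint stands for the part that bears it (a point fixed in the world has none). Each returns a list of dicts, best first, with "score" (0 to 1); they miss things now and then, are a little off and sometimes report something else, mostly with a low value. They report only what shows in the picture. A call takes as long as a camera call. They do not tell look-alikes from the thing itself.
- finder.boxes_of(query, camera): "centre" ([x, y, z] in mm, in the coordinates of the camera as it stood for that picture, good to about 4 mm: the middle of the surface that is visible of it).
- finder.masks_of(query, camera): "mask" (400x640 bool, what is visible of it).
- finder.tip_of(query, camera): "centre" ([x, y, z] in mm, in the coordinates of the camera as it stood for that picture, good to about 4 mm: a listed point, or the origin of a listed thing).
The state is a dict: "time": time; "joint_pos": joint angles; "joint_velocities": joint speeds; "tau": joint torques, N m; "eef_pos": TCP position; "tcp_rot": TCP orientation; "ft_force": force on the tool from outside, world axes, zero at the start; "moment": the same for the moment, N m; "width": finger opening in mm.
Only numpy, scipy, OpenCV 4.12 (cv2) and the standard library are available. Lean on these libraries where they do the work, as an engineer would, in place of code of your own. Each camera call takes 0.05 s, during which the arm holds its last target. There are 200 camera calls.

TASK

The work lamp hangs over the telescopic light mast on the store-room bench: swing the lamp's arm round on its post until its head is well clear of the mast, at least 15 cm to the side. Then squeeze the blue button in the mast's orange grip while the mast is still fully down, and pull the grip straight up past the first stop to the second stop, where both tubes are fully out. Finish still gripping it and holding it up there (it sinks if let go, and a colleague will fit the pin), and leave the other things on the bench where they are.

Things in the scene. Friction and masses are not known exactly. Their poses are not given: they have to be found in the camera images.
- lamp_hinge (a point): Fixed point on the lamp post's vertical hinge axis, at the height of the underside of the lamp's arm (240 mm above the bench). The post is blue, 22 mm across, on a fixed 100 mm round foot.
- lamp_arm (a joint): Turn of the lamp's yellow arm about the vertical hinge, rad, counter-clockwise from above positive. It can go from -1.6 to 1.6; it may be swung either way. Friction of about 0.15 N m (about 1 N at the knob) leaves it where it is put.
- lamp_knob (a point): Middle of the red upright knob on top of the black lamp head: a vertical cylinder 20 mm across and 50 mm tall, standing free on the head (this point is 25 mm above the head's top). It is 200 mm from the hinge axis; the head is a disc 90 mm across and 22 mm thick, its underside 240 mm above the bench; a level arm 18 mm wide joins it to the post, its top 15 mm above the arm's hinge point and 7 mm below the top of the head.
- mast: The mast's fixed part, bolted to the bench: a 130 mm round dark foot with an upright aluminium tube 44 mm across (black collar 52 mm across, its top 115 mm above the bench). Origin: centre of the foot's underside, on the mast's axis. z is up, y is the side on which the blue button lies.
- mast_mid (a joint): Height of the mast's copper-coloured middle tube above its lowest place, m, 0 to 0.07. It is lifted by the inner tube only after that has reached its own end (the first stop), and the second stop is reached when this is also at 0.07. Its weight keeps it down.
- mast_inner (a joint): Height of the steel inner tube, which carries the grip, relative to the middle tube, m, 0 (down) to 0.07 (first stop). A lock pin holds it at 0 until the button is squeezed in; then the grip rises freely, and sinks by its weight if let go. All moving parts together weigh about 0.3 to 0.5 kg; the grip travels 0.14 m in all.
- mast_grip: The orange grip on top of the inner tube: a block 38 mm (x) by 40 mm (y) by 55 mm tall, origin at the centre of its underside (125 mm above the bench when down, 265 mm at the second stop). Same axes as the mast; it does not turn.
- mast_squeeze (a point): Centre of the grip block at the height of the middle of the button (28.5 mm above the grip's underside, 153.5 mm above the bench when down). Same axes as the mast: y points to the button.
- mast_button (a joint): Squeeze of the blue button, m: 0 out, 0.006 fully in. The button is 26 mm wide and 36 mm tall on the grip's +y face; it stands out 9 mm (its face is 29 mm from the grip's centre) and moves towards -y; fully in takes about 6.5 N and it springs out again. The lock frees at about 0.0045. Grip and button together are 49 mm across, 43 mm with the button in.
- jar: Bystander: jar with a yellow cap, 68 mm across, 100 mm tall, standing. Origin under its centre. Leave alone.
- spray: Bystander: green-labelled can, 60 mm across, 150 mm tall, standing. Origin under its centre. Leave alone.
- carton: Bystander: cardboard carton 130 x 100 x 70 mm. Origin under its centre. Leave alone.
- screwdriver: Bystander: screwdriver lying on the bench. Leave alone.
- wrench: Bystander: wrench lying on the bench. Leave alone.
- tee: Bystander: copper pipe tee, 70 mm long, 30 mm across, lying. Origin under its centre. Leave alone.
Mind the look-alikes: they are no part of the job. Leave any pink, purple or yellow look-alike of the mast alone.

How it is judged:
By the outcome, as a careful person would: the job done as asked, in the order asked, and still so for the second after the job is handed in, while the arm keeps its last pose, push and grip.
It also fails if it takes over 51 s, if anything falls off the work surface, if the arm or the gripper's body presses on something with over 40 N, if the wrist force passes 120 N, or if a joint passes its speed limit or range.

## Working session

There is one attempt and no reset: what is moved stays moved. The work goes in short steps, Python scripts to look and compute and a tool call to move; the robot and the scene stay as the last step left them, time stands still between calls to the robot, and variables do not carry over. Pictures are saved under pics/ and viewed, about 8 in all and at most 12, crops included, and the job is handed in when it is done.

Besides the shell and the picture viewer there is one more tool, called after "Emit:" by a JSON object that holds its "name" and its "arguments", one argument or row to a line. step_arm: Moves the arm, as the interface text tells. Its arguments: {"type":"object","properties":{"twist":{"type":"array"},"offset":{"type":"array"},"hand":{"type":"array"}},"required":["twist","offset","hand"]}

```bash
mkdir -p pics; cat > h.py <<'E'
import numpy as np, cv2
from bench import manip, vision, finder
def w(p,c):
    T=np.linalg.inv(vision.get_calibration(c)["camera_from_world"]); return (T@np.r_[p,1])[:3]
def px(p,c):
    k=vision.get_calibration(c); q=(k["camera_from_world"]@np.r_[p,1])[:3]; q=k["intrinsics"]@q; return (q[:2]/q[2])
def save(im,n): cv2.imwrite("pics/"+n+".png",im[:,:,::-1])
E
python3 - <<'E'
from h import *
s=manip.sense(); print({k:np.round(v,3) for k,v in s.items()})
ims=[]
for c in ["scene","top"]:
    im,d=vision.snapshot(c); save(im,c)
    for q in ["lamp_knob","lamp_hinge","mast","mast_grip","mast_squeeze"]:
        for r in finder.tip_of(q,c)[:4]:
            p=w(r["centre"],c); print(c,q,round(r["score"],2),p.round(),px(p,c).round())
    for r in finder.boxes_of("mast_button",c)[:4]:
        p=w(r["centre"],c); print(c,"btn",round(r["score"],2),p.round(),px(p,c).round())
E
```

```text
{'time': np.float64(0.0), 'joint_pos': array([-1.185,  0.32 ,  1.566, -0.   ,  1.257, -0.02 ]), 'joint_velocities': array([ 0.001,  0.002,  0.002, -0.   , -0.002,  0.001]), 'tau': array([-1.0000e-03, -4.1248e+01, -2.3197e+01,  7.2000e-02,  4.6000e-02,
       -0.0000e+00]), 'eef_pos': array([ 226.776, -527.836,  213.126]), 'tcp_rot': array([-2.623e+00,  1.728e+00,  2.000e-03]), 'ft_force': array([-0.09 ,  0.598, -0.171]), 'moment': array([-0.002,  0.022,  0.008]), 'width': np.float64(91.207)}
scene lamp_hinge 0.9 [668. -31. 237.] [238. 192.]
scene mast 0.95 [ 658. -177.   -2.] [237. 194.]
scene mast 0.81 [ 299. -227.    1.] [331. 142.]
scene mast 0.8 [458. -59.  -1.] [311. 199.]
scene mast 0.74 [257. 327.   2.] [437. 280.]
scene mast_grip 0.93 [256. 328. 126.] [451. 263.]
scene mast_grip 0.82 [596. 135. 123.] [295. 254.]
scene mast_grip 0.67 [ 651. -184.  125.] [231. 169.]
scene mast_grip 0.55 [ 308. -229.  125.] [330. 118.]
scene mast_squeeze 0.75 [591. 129. 152.] [295. 247.]
scene mast_squeeze 0.74 [ 656. -181.  158.] [227. 164.]
scene mast_squeeze 0.73 [253. 328. 154.] [455. 259.]

[... 204 characters left out ...]
[465. -33. 288.] [346. 202.]
top lamp_hinge 0.9 [666. -31. 240.] [349. 142.]
top mast 0.91 [ 304. -228.    2.] [397. 269.]
top mast 0.9 [591. 133.  -0.] [298. 182.]
top mast 0.81 [457. -58.   2.] [350. 222.]
top mast 0.62 [258. 330.   0.] [234. 272.]
top mast_grip 0.78 [593. 135. 123.] [296. 172.]
top mast_grip 0.66 [257. 329. 122.] [227. 270.]
top mast_grip 0.65 [456. -63. 129.] [353. 215.]
top mast_grip 0.63 [ 651. -181.  121.] [391. 161.]
top mast_squeeze 0.77 [ 299. -225.  155.] [403. 266.]
top mast_squeeze 0.71 [254. 325. 156.] [226. 270.]
top mast_squeeze 0.68 [ 651. -187.  147.] [394. 158.]
top mast_squeeze 0.52 [454. -59. 156.] [353. 214.]
top btn 0.48 [ 636. -160.  160.] [387. 161.]
```

```bash
python3 - <<'E'
import cv2,numpy as np
a=cv2.imread("pics/scene.png")[90:310,170:510]; b=cv2.imread("pics/top.png")[110:310,200:440]
a=cv2.resize(a,(800,518),interpolation=cv2.INTER_CUBIC);b=cv2.resize(b,(720,600),interpolation=cv2.INTER_CUBIC)
cv2.imwrite("pics/a.png",a);cv2.imwrite("pics/b.png",b)
E
```

```text
(no output)
```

View pics/a.png

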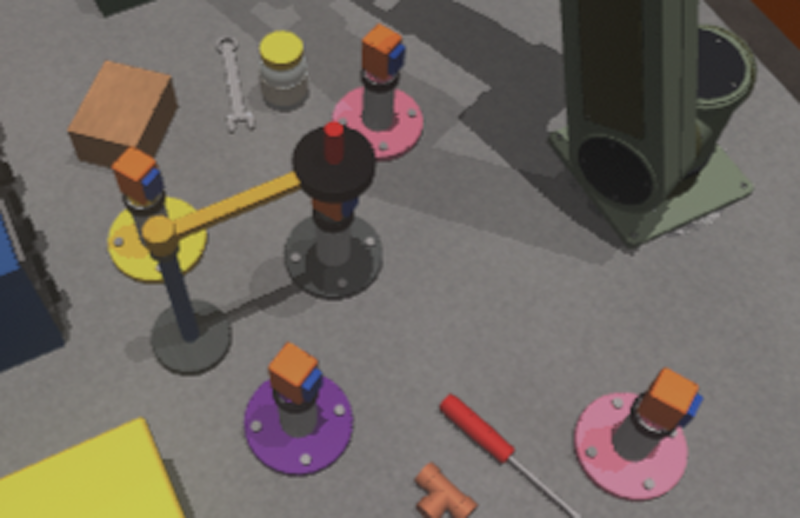

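View pics/b.png

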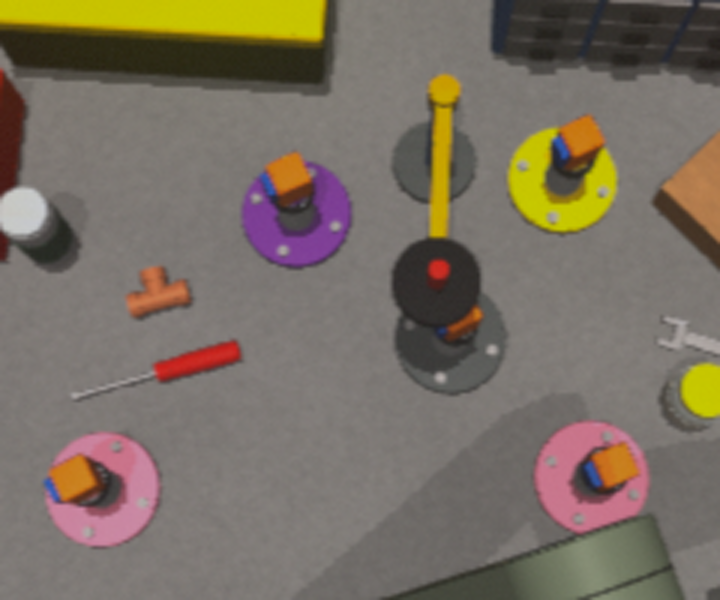

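The target is the mast with the dark foot. In a.png it is at about (333,250), and in b.png at about (450,330), under the lamp head. The look-alikes at yellow (160,235), purple (298,425), and pink (378,120) and (630,445) in a.png don't match the dark foot. The networks put the target at (457,-59), the knob at (465,-33,288) and the hinge at (667,-31). I'll swing the lamp to +y, well clear of the mast.

```bash
cat >> h.py <<'E'
from scipy.spatial.transform import Rotation as R
def pose(yaw): # tool down, tool x at yaw deg
    c,s=np.cos(np.radians(yaw)),np.sin(np.radians(yaw)); return R.from_matrix(np.array([[c,s,0],[s,-c,0],[0,0,-1]]))
def rel(p0,y0,p,y):
    o=pose(y0).inv().apply(np.subtract(p,p0))/10; print("off",o.round(2),"twist z",round(y0-y,1))
E
python3 - <<'E'
from h import *
s=manip.sense(); x=R.from_rotvec(s["tcp_rot"]).as_matrix()[:,0]; y=np.degrees(np.arctan2(x[1],x[0])); print(y)
rel([227,-528.3,214],y,[466,-33,350],90)
E
```

```text
-66.74798007017414
off [-36.07 -41.51 -13.6 ] twist z -156.7
```

Emit:
{"name": "step_arm", "arguments": {
  "twist": [
    [0, 0, -10],
    [0, 0, -20],
    [0, 0, -30],
    [0, 0, -40],
    [0, 0, -50],
    [0, 0, -60],
    [0, 0, -70],
    [0, 0, -80],
    [0, 0, -90],
    [0, 0, -100]
  ],
  "offset": [
    [0, 0, -6],
    [0, 0, -11],
    [-4, -5, -13.6],
    [-8, -9.5, -13.6],
    [-12, -14, -13.6],
    [-16, -18.5, -13.6],
    [-20, -23, -13.6],
    [-24, -28, -13.6],
    [-28, -32.5, -13.6],
    [-32, -37, -13.6]
  ],
  "hand": [9.1, 9.1, 9.1, 9.1, 9.1, 9.1, 9.1, 9.1, 9.1, 9.1]
}}

```text
time: 1.95
eef_pos: [441.2, -86.3, 350.2]
tcp_rot: [3.007, 0.908, 0.001]
ft_force: [1.6, -0.5, 0.8]
width: 91.1
```

Emit:
{"name": "step_arm", "arguments": {
  "twist": [
    [0, 0, -10],
    [0, 0, -20],
    [0, 0, -30],
    [0, 0, -40],
    [0, 0, -50],
    [0, 0, -56.7],
    [0, 0, -56.7]
  ],
  "offset": [
    [1, -0.6, 0],
    [2, -1.2, 0],
    [3, -1.8, 0],
    [4, -2.4, 0],
    [5.1, -3.2, 0],
    [5.1, -3.2, 0],
    [5.1, -3.2, 0]
  ],
  "hand": [9.1, 9.1, 9.1, 9.1, 9.1, 9.1, 9.1]
}}

```text
time: 2.82
eef_pos: [465.7, -33.4, 350.0]
tcp_rot: [2.224, 2.219, -0.0]
ft_force: [1.2, -0.1, -0.2]
width: 91.2
```

```bash
python3 - <<'E'
from h import *
s=manip.sense(); x=R.from_rotvec(s["tcp_rot"]).as_matrix()[:,0]; print(s["eef_pos"],np.degrees(np.arctan2(x[1],x[0])),s["joint_pos"][5])
im,d=vision.snapshot("wrist"); save(im,"w1")
for q in ["lamp_knob","lamp_hinge","mast_squeeze"]:
    for r in finder.tip_of(q,"wrist")[:2]:
        p=w(r["centre"],"wrist"); print(q,round(r["score"],2),p.round(1),px(p,"wrist").round())
E
```

```text
[465.69981421 -33.36205543 349.97084145] 89.88796646397905 -1.6649259903657194
lamp_knob 0.73 [475.1 -26.2 286.2] [327. 220.]
mast_squeeze 0.82 [ 657.8 -186.3  151.8] [214. 309.]
mast_squeeze 0.77 [ 305.2 -225.8  152.5] [151.  42.]
```

View pics/w1.png

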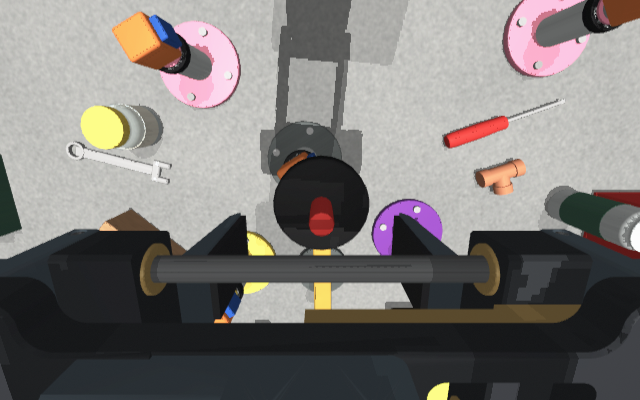

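The wrist view shows the red knob at (320,215), centred between the fingers at (243..397). The mast, with its orange and blue grip, is behind the head at about (298,162). I'll go down around the knob and close to a loose cage.

Emit:
{"name": "step_arm", "arguments": {
  "twist": [
    [0, 0, 0],
    [0, 0, 0],
    [0, 0, 0],
    [0, 0, 0],
    [0, 0, 0],
    [0, 0, 0],
    [0, 0, 0]
  ],
  "offset": [
    [0, 0, 3],
    [0, 0, 6],
    [0, 0, 7.2],
    [0, 0, 7.2],
    [0, 0, 7.2],
    [0, 0, 7.2],
    [0, 0, 7.2]
  ],
  "hand": [9.1, 9.1, 9.1, 3, 3, 3, 3]
}}

```text
time: 3.9
eef_pos: [466.0, -33.5, 278.5]
tcp_rot: [2.222, 2.22, 0.001]
ft_force: [0.7, -0.7, 0.5]
width: 53.9
```

```bash
python3 - <<'E'
from h import *
im,d=vision.snapshot("wrist"); save(im[100:340,120:520],"w2"); print(manip.sense()["width"])
H=np.array([667,-31]);p=np.array([466,-33.]);o=pose(90).inv()
for a in range(-10,-81,-10):
    c,s=np.cos(np.radians(a)),np.sin(np.radians(a)); q=H+np.array([[c,-s],[s,c]])@(p-H)
    print(a,q.round(),(o.apply([*(q-p),0])/10).round(1))
E
```

```text
49.98944732731296
-10 [469.   2.] [3.5 0.3 0. ]
-20 [477.  36.] [6.9 1.1 0. ]
-30 [492.  68.] [10.1  2.6  0. ]
-40 [512.  97.] [13.   4.6  0. ]
-50 [536. 122.] [15.5  7.   0. ]
-60 [565. 142.] [17.5  9.9  0. ]
-70 [596. 157.] [19. 13.  0.]
-80 [630. 167.] [20.  16.4  0. ]
```

View pics/w2.png

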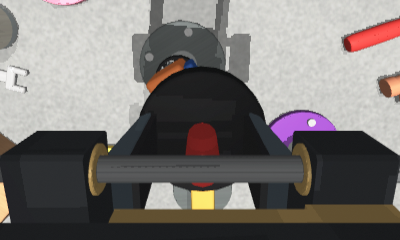

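Both fingers straddle the knob at (202,150) in the crop. I'll sweep it round the hinge.

Emit:
{"name": "step_arm", "arguments": {
  "twist": [
    [0, 0, 0],
    [0, 0, 0],
    [0, 0, 5],
    [0, 0, 10],
    [0, 0, 15],
    [0, 0, 20],
    [0, 0, 25],
    [0, 0, 30],
    [0, 0, 35],
    [0, 0, 40]
  ],
  "offset": [
    [0, 0, 0],
    [0, 0, 0],
    [1.8, 0.1, 0],
    [3.5, 0.3, 0],
    [5.2, 0.6, 0],
    [6.9, 1.1, 0],
    [8.5, 1.8, 0],
    [10.1, 2.6, 0],
    [11.6, 3.5, 0],
    [13.0, 4.6, 0]
  ],
  "hand": [3, 3, 3, 3, 3, 3, 3, 3, 3, 3]
}}

```text
time: 5.2
eef_pos: [511.6, 96.8, 277.8]
tcp_rot: [2.85, 1.323, -0.002]
ft_force: [-0.4, -0.3, 0.9]
width: 30.0
```

```bash
python3 - <<'E'
from h import *
print(manip.sense()["width"],manip.sense()["ft_force"])
H=np.array([667,-31]);p=np.array([512,97.]);o=pose(50).inv()
for a in range(-5,-41,-5):
    c,s=np.cos(np.radians(a)),np.sin(np.radians(a)); q=H+np.array([[c,-s],[s,c]])@(p-H)
    print(a,q.round(),(o.apply([*(q-p),0])/10).round(1))
E
```

```text
29.956899180519855 [-0.41518303 -0.3243417   0.9387819 ]
-5 [524. 110.] [1.8 0.1 0. ]
-10 [537. 122.] [3.5 0.3 0. ]
-15 [550. 133.] [5.2 0.6 0. ]
-20 [565. 142.] [6.9 1.2 0. ]
-25 [581. 151.] [8.5 1.8 0. ]
-30 [597. 157.] [10.1  2.6  0. ]
-35 [613. 163.] [11.6  3.5  0. ]
-40 [631. 167.] [13.   4.6  0. ]
```

Emit:
{"name": "step_arm", "arguments": {
  "twist": [
    [0, 0, 5],
    [0, 0, 10],
    [0, 0, 15],
    [0, 0, 20],
    [0, 0, 25],
    [0, 0, 30],
    [0, 0, 33],
    [0, 0, 35],
    [0, 0, 35],
    [0, 0, 35]
  ],
  "offset": [
    [1.8, 0.1, 0],
    [3.5, 0.3, 0],
    [5.2, 0.6, 0],
    [6.9, 1.2, 0],
    [8.5, 1.8, 0],
    [10.1, 2.6, 0],
    [11.0, 3.1, 0],
    [11.6, 3.5, 0],
    [11.6, 3.5, 0],
    [11.6, 3.5, 0]
  ],
  "hand": [3, 3, 3, 3, 3, 3, 3, 3, 4, 4.5]
}}

```text
time: 6.45
eef_pos: [613.1, 162.6, 278.0]
tcp_rot: [3.115, 0.409, 0.0]
ft_force: [0.7, 0.3, 0.3]
width: 44.2
```

Emit:
{"name": "step_arm", "arguments": {
  "twist": [
    [0, 0, 0],
    [0, 0, 0],
    [0, 0, 0],
    [0, 0, 0]
  ],
  "offset": [
    [0, 0, -2],
    [0, 0, -5],
    [0, 0, -8],
    [0, 0, -8]
  ],
  "hand": [4.5, 6, 9.1, 9.1]
}}

```text
time: 6.95
eef_pos: [613.9, 162.8, 360.9]
tcp_rot: [-3.114, -0.409, -0.009]
ft_force: [-0.1, 0.7, -0.5]
width: 72.3
```

```bash
python3 - <<'E'
from h import *
s=manip.sense(); print(s["eef_pos"],s["time"])
im0,d=vision.snapshot("top"); save(im0,"t2")
for c in ["top","scene"]:
    if c=="scene": im,d=vision.snapshot(c); save(im,"s2")
    for q in ["lamp_knob","lamp_hinge","mast","mast_grip","mast_squeeze"]:
        for r in finder.tip_of(q,c)[:5]:
            p=w(r["centre"],c)
            if "lamp" in q or np.hypot(p[0]-457,p[1]+59)<40: print(c,q,round(r["score"],2),p.round(),px(p,c).round())
rel([613,163,358],15,[430,-60,330],0)
im=im0[170:260,300:420]; save(cv2.resize(im,(800,600),interpolation=cv2.INTER_CUBIC),"t2c")
E
```

```text
[613.85060202 162.80323466 360.90468779] 6.95
top lamp_hinge 0.88 [669. -28. 236.] [348. 141.]
top lamp_hinge 0.37 [ 625. -371.    2.] [440. 181.]
top mast 0.74 [459. -57.   2.] [350. 221.]
top mast_grip 0.64 [457. -59. 125.] [352. 215.]
top mast_squeeze 0.68 [455. -59. 153.] [352. 215.]
scene lamp_knob 0.62 [608. 162. 287.] [293. 238.]
scene lamp_knob 0.3 [457. -60.   1.] [311. 198.]
scene lamp_hinge 0.85 [670. -29. 238.] [238. 193.]
scene mast 0.83 [456. -59.  -3.] [311. 199.]
off [-23.45  16.8    2.8 ] twist z 15
```

View pics/t2c.png

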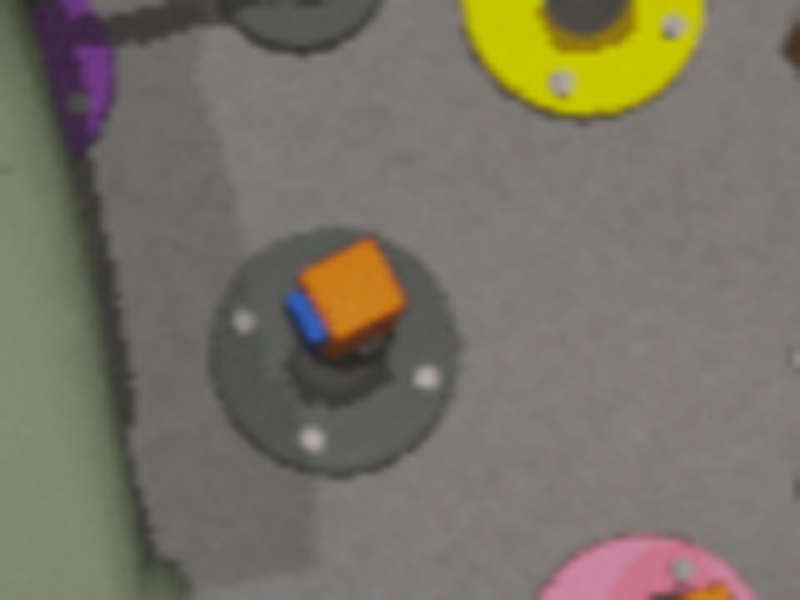

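The top crop shows the lamp gone from over the mast. The dark foot is at (335,350), with the orange grip at (352,290) and the blue button at (307,318) on its left side. The button direction is about yaw 116°. It isn't one of the pink, purple or yellow look-alikes. I'll go above it with the jaw axis at -64°.

Emit:
{"name": "step_arm", "arguments": {
  "twist": [
    [0, 0, 10],
    [0, 0, 20],
    [0, 0, 30],
    [0, 0, 40],
    [0, 0, 50],
    [0, 0, 60],
    [0, 0, 70],
    [0, 0, 79],
    [0, 0, 79],
    [0, 0, 79]
  ],
  "offset": [
    [-2.5, 2.1, 0],
    [-5.5, 4.6, 0],
    [-8.5, 7.1, 0],
    [-11.5, 9.6, 0],
    [-14.5, 12.1, 0],
    [-17.5, 14.6, 1],
    [-20.8, 17.4, 2.8],
    [-20.8, 17.4, 2.8],
    [-20.8, 17.4, 2.8],
    [-20.8, 17.4, 2.8]
  ],
  "hand": [9.1, 9.1, 9.1, 9.1, 9.1, 9.1, 9.1, 9.1, 9.1, 9.1]
}}

```text
time: 8.8
eef_pos: [457.5, -58.8, 330.2]
tcp_rot: [-2.666, 1.662, -0.001]
ft_force: [0.3, -0.0, -0.5]
width: 90.9
```

```bash
python3 - <<'E'
from h import *
s=manip.sense(); x=R.from_rotvec(s["tcp_rot"]).as_matrix()[:,0]; print(s["eef_pos"],np.degrees(np.arctan2(x[1],x[0])),s["joint_pos"])
im,d=vision.snapshot("wrist"); save(im,"w3")
for q in ["mast","mast_squeeze","mast_grip"]:
    for r in finder.tip_of(q,"wrist")[:3]:
        p=w(r["centre"],"wrist"); print(q,round(r["score"],2),p.round(1),px(p,"wrist").round())
k=vision.get_calibration("wrist");T=np.linalg.inv(k["camera_from_world"]);K=np.linalg.inv(k["intrinsics"])
v,u=np.nonzero(d>0); P=(T@np.c_[(np.c_[u,v,np.ones(len(u))]@K.T)*d[v,u][:,None],np.ones(len(u))].T)[:3].T
c=im[v,u].astype(int); near=np.hypot(P[:,0]-457,P[:,1]+59)<60
o=near&(c[:,0]>c[:,2]+60)&(abs(P[:,2]-180)<5); Q=P[o]; print("top",o.sum(),Q.mean(0))
print(cv2.minAreaRect(Q[:,:2].astype(np.float32)))
b=near&(c[:,2]>c[:,0]+60)&(P[:,2]>140); print("btn",b.sum(),P[b].mean(0) if b.any() else 0, P[b][:,2].max() if b.any() else 0)
t=b&(P[:,2]>P[b][:,2].max()-6); print(cv2.minAreaRect(P[t][:,:2].astype(np.float32)))
E
```

```text
[457.52832323 -58.83151155 330.18744461] -63.896422861449466 [-1.52815876e-01  8.14669449e-02  1.58347185e+00 -3.84855541e-07
  1.47603275e+00  9.62387029e-01]
mast 0.97 [456.7 -57.   -1.1] [319. 164.]
mast 0.83 [261.8 324.5   4.1] [ 69. 169.]
mast 0.82 [ 307.4 -225.1    0.4] [364. 273.]
mast_squeeze 0.83 [454.  -61.4 156.6] [321. 187.]
mast_squeeze 0.64 [ 660.  -185.5  152.4] [503.  71.]
mast_grip 0.94 [ 654.7 -180.9  118.2] [481.  78.]
mast_grip 0.73 [457.3 -59.9 123.6] [321. 178.]
mast_grip 0.54 [ 309.8 -226.3  121.9] [377. 313.]
top 1093 [458.96545423 -58.84393146 179.34326898]
((458.1136779785156, -59.205997467041016), (37.480552673339844, 39.195526123046875), 31.303871154785156)
btn 132 [445.76109533 -37.67401481 170.97593553] 172.8299477173956
((445.53167724609375, -37.754005432128906), (23.89069175720215, 7.545673370361328), 31.811504364013672)
```

View pics/w3.png

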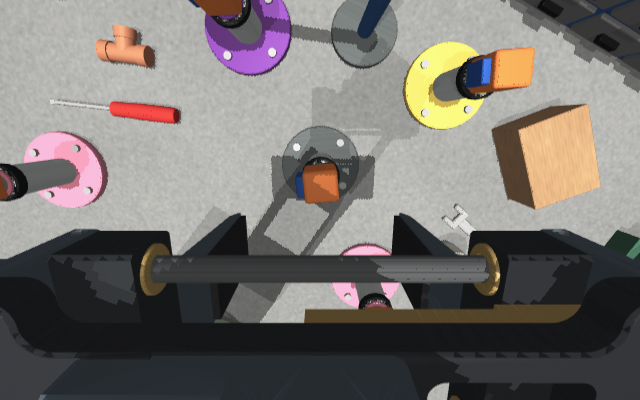

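The target grip is at (320,185) with its blue button on the left at (300,187). Depth gives its centre at (458,-59), its top at 179 (should be 180) and its size as 37x39, with the jaw yaw at -59°. I'll go down and then grip.

Emit:
{"name": "step_arm", "arguments": {
  "twist": [
    [0, 0, -5],
    [0, 0, -5],
    [0, 0, -5],
    [0, 0, -5],
    [0, 0, -5],
    [0, 0, -5],
    [0, 0, -5]
  ],
  "offset": [
    [-0.1, -0.1, 4],
    [-0.1, -0.1, 8],
    [-0.1, -0.1, 12],
    [-0.1, -0.1, 15],
    [-0.1, -0.1, 18],
    [-0.1, -0.1, 19.6],
    [-0.1, -0.1, 19.6]
  ],
  "hand": [9.1, 9.1, 9.1, 9.1, 9.1, 9.1, 9.1]
}}

```text
time: 9.88
eef_pos: [457.0, -57.4, 132.9]
tcp_rot: [2.733, -1.546, -0.004]
ft_force: [0.6, -0.2, -0.2]
width: 90.8
```

Emit:
{"name": "step_arm", "arguments": {
  "twist": [
    [0, 0, 0],
    [0, 0, 0],
    [0, 0, 0],
    [0, 0, 0],
    [0, 0, 0],
    [0, 0, 0],
    [0, 0, 0],
    [0, 0, 0]
  ],
  "offset": [
    [0, 0, 0],
    [0, 0, 0],
    [0, 0, 0],
    [0, 0, 0],
    [0, 0, 0],
    [0, 0, 0],
    [0, 0, 0],
    [0, 0, 0]
  ],
  "hand": [3.5, 3.5, 3.5, 3.5, 3.5, 3.5, 3.5, 3.5]
}}

```text
time: 10.88
eef_pos: [458.0, -58.1, 134.2]
tcp_rot: [2.734, -1.548, 0.002]
ft_force: [-0.3, -2.1, 3.6]
width: 42.7
```

The opening is 42.7 mm, so the button is fully in and the mast is still down. Pulling up.

Emit:
{"name": "step_arm", "arguments": {
  "twist": [
    [0, 0, 0],
    [0, 0, 0],
    [0, 0, 0],
    [0, 0, 0],
    [0, 0, 0],
    [0, 0, 0],
    [0, 0, 0],
    [0, 0, 0],
    [0, 0, 0],
    [0, 0, 0]
  ],
  "offset": [
    [0, 0, -0.5],
    [0, 0, -1.2],
    [0, 0, -2],
    [0, 0, -3],
    [0, 0, -4],
    [0, 0, -5],
    [0, 0, -5.8],
    [0, 0, -6.5],
    [0, 0, -7],
    [0, 0, -7.5]
  ],
  "hand": [3, 3, 3, 3, 3, 3, 3, 3, 3, 3]
}}

```text
time: 12.12
eef_pos: [457.8, -57.9, 209.2]
tcp_rot: [2.734, -1.548, 0.001]
ft_force: [3.7, -4.0, -4.5]
width: 42.7
```

Emit:
{"name": "step_arm", "arguments": {
  "twist": [
    [0, 0, 0],
    [0, 0, 0],
    [0, 0, 0],
    [0, 0, 0],
    [0, 0, 0],
    [0, 0, 0],
    [0, 0, 0],
    [0, 0, 0],
    [0, 0, 0]
  ],
  "offset": [
    [0, 0, -0.8],
    [0, 0, -1.6],
    [0, 0, -2.5],
    [0, 0, -3.4],
    [0, 0, -4.3],
    [0, 0, -5.2],
    [0, 0, -5.8],
    [0, 0, -6.2],
    [0, 0, -6.2]
  ],
  "hand": [3, 3, 3, 3, 3, 3, 3, 3, 3]
}}

```text
time: 13.25
eef_pos: [457.8, -57.9, 271.2]
tcp_rot: [2.734, -1.548, 0.001]
ft_force: [4.0, -2.9, -3.5]
width: 43.0
```

Emit:
{"name": "step_arm", "arguments": {
  "twist": [
    [0, 0, 0],
    [0, 0, 0],
    [0, 0, 0]
  ],
  "offset": [
    [0, 0, -0.2],
    [0, 0, -0.4],
    [0, 0, -0.4]
  ],
  "hand": [3, 3, 3]
}}

```text
time: 13.62
eef_pos: [457.8, -57.9, 274.3]
tcp_rot: [2.733, -1.548, 0.0]
ft_force: [5.1, -4.1, -8.0]
width: 42.4
```

```bash
python3 - <<'E'
from h import *
s=manip.sense(); print(s["eef_pos"],s["ft_force"],s["width"])
im,d=vision.snapshot("wrist"); save(im,"w4")
im2,d2=vision.snapshot("scene"); save(cv2.resize(im2[100:280,180:420],(800,600),interpolation=cv2.INTER_CUBIC),"s4")
for q in ["mast_grip","mast_squeeze","lamp_knob"]:
    for r in finder.tip_of(q,"scene")[:5]:
        p=w(r["centre"],"scene"); print(q,round(r["score"],2),p.round(1))
E
```

```text
[457.77291377 -57.88821834 274.27898946] [ 5.10355187 -4.12384125 -8.006116  ] 42.40040091461621
mast_grip 0.88 [ 652.9 -186.4  127.2]
mast_grip 0.78 [256.6 325.4 127.2]
mast_grip 0.63 [ 307.4 -229.6  127.4]
mast_grip 0.59 [460.7 -63.1 263.8]
mast_squeeze 0.98 [255.4 327.3 151.8]
mast_squeeze 0.78 [454.5 -59.5 291.3]
mast_squeeze 0.63 [ 307.1 -228.7  153.9]
mast_squeeze 0.58 [ 653.9 -183.5  156.8]
lamp_knob 0.79 [610.1 161.5 287.7]
```

View pics/s4.png

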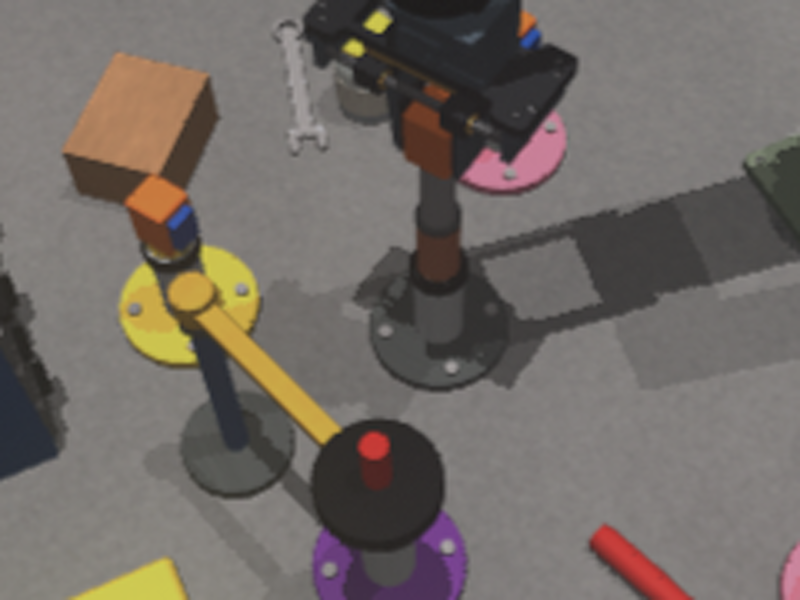

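Both tubes are out: copper at (437,255) and steel at (437,200), with the grip held at (430,140). The lamp head, at (378,480), is far to the side. I'll nudge up a little more to confirm the stop by force.

Emit:
{"name": "step_arm", "arguments": {
  "twist": [
    [0, 0, 0],
    [0, 0, 0],
    [0, 0, 0]
  ],
  "offset": [
    [0, 0, -0.1],
    [0, 0, -0.2],
    [0, 0, -0.2]
  ],
  "hand": [3, 3, 3]
}}

```text
time: 14.25
eef_pos: [457.7, -57.9, 274.4]
tcp_rot: [2.733, -1.547, -0.002]
ft_force: [7.0, -3.7, -16.4]
width: 42.3
```

Emit:
{"name": "step_arm", "arguments": {
  "twist": [
    [0, 0, 0],
    [0, 0, 0],
    [0, 0, 0],
    [0, 0, 0]
  ],
  "offset": [
    [0, 0, 0],
    [0, 0, 0],
    [0, 0, 0],
    [0, 0, 0]
  ],
  "hand": [3, 3, 3, 3]
}}

```text
time: 14.75
eef_pos: [457.7, -57.9, 274.4]
tcp_rot: [2.733, -1.547, -0.003]
ft_force: [6.6, -4.5, -16.3]
width: 43.0
```

Steady against the second stop, with no slip. Handing in.

```bash
python3 -c "
from h import *
print(manip.hand_in())"
```

```text
the job is handed in; nothing more can be done
None
```

I swung the lamp clear, squeezed the button with the mast fully down, pulled the grip to the second stop, and handed in still holding it there. The hand-in gives no verdict; it took 14.75 s of the 51 s allowed.

- **Lamp:** I turned its arm about 75° towards +y. The last check put the knob at (610, 162), about 27 cm from the mast axis.
- **Mast:** I used the one with the dark foot at (457, -59). The opening when squeezed was 42.7 mm, against 43 mm given for the button fully in.
- **Second stop:** The grip rose 140 mm and then stopped while the pull grew from 8 to 16 N. It held steady for the last half second. The last picture shows both tubes out.
- **Other things:** No move touched the look-alikes or other things on the bench as far as I could tell, but I did not measure each of their positions again at the end.

No check failed. One wrist-camera reading of the knob before the swing was about 9 mm off along x and 7 mm along y. I relied on the hinge geometry and the picture instead.

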